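Reject a bite plate down the chute and signal on the touch-free switch

ROBOT

A 6-joint arm with a two-finger parallel gripper is mounted at the origin on the work surface. World frame = base frame: x ahead of the robot, y to its left, z up, the work surface at z = 0. Lengths are in m, angles in degrees, forces in N, time in s.
With the tool pointing down it reaches from about 0.35 to 0.925 m from the base axis. Payload 6.4 kg.
Tool frame: the origin (TCP) lies at the very end of the fingers, on their centre line; the grasp point (between the pads) lies 19 mm behind it; z points along the fingers, y is the direction in which the jaws open and shut (so a half turn about z gives the same grasp; the last joint's range is limited). The gripper opens to 85 mm and grips with 20 to 120 N. Pads are 22 mm wide; open, the fingers measure 114 mm over their backs; the gripper's body (76 mm by 85 mm) begins 54 mm behind the grasp point. The pads swing forward as they close: fully open they stand 13 mm farther back than shut.
Start: joints at [66.228, 14.043, 89.255, -0, 76.702, -9.975], TCP at [0.155, 0.631, 0.231] pointing down, gripper open.
Joint ranges: [-179.41, 179.41], [-58.25, 129.5], [7.25, 145.43], [-54.29, 234.29], [11.92, 165.04], [-157.13, 157.13]. Speed limits (degrees/s): [147.25, 147.25, 180, 180, 180, 180].

INTERFACE

Orientations are given as [roll, pitch, yaw] about the fixed x, y, z axes, in that order (R = Rz(yaw) Ry(pitch) Rx(roll)).
In Python, from workcell import r, viewer, sign_off gives the robot as it stands. The module is installed in compiled form; this text tells all that it offers.
- The arm moves only by the shell command python3 -m inch 'ROWS'. ROWS is JSON, a list of rows, each an object of numbers: "claw": the closure, from -1 (fully open) to 1 (shut), so that 0 is half open; "dx", "dy", "dz": the shift along the tool's x, y, z in m; "twist": the turn about the tool's z in degrees. A call has 1 to 10 rows; each row is the pose to reach, as a shift and turn from the pose commanded when the call began, along the tool's axes at that moment; what a row does not reach only later rows make up. A row lasts 1/10 s, in which the tool goes at most 50 mm and 8.59 degrees, less where a joint would pass 70% of its speed; a pose out of reach is approached as far as the arm can. A call with a gripper value outside its range is refused whole. The fingers move at their own pace and stop on an object; the grip force is fixed at half the most. Time passes only in rows, so rows that repeat a pose let the fingers close. It gives the time, the measured TCP pose, the force and the opening at its end, in the units of the state.
- r.observe(): the state, without advancing time (a new reading comes with each control period).
- viewer.snapshot(name): name is "scene" or "top" or "wrist"; returns a dict with "color" (384x512x3 uint8, red, green, blue), "depth" (384x512 float32, m along the optical axis (not along the pixel's ray), 0 where there is no reading), "fx", "fy", "cx", "cy" (pixels), "T" (4x4, takes a point from camera to world coordinates). Camera axes: x right, y down, z forward; pixel columns grow to the right and rows downward; lengths in m; the calibration is good to about 2 mm. A picture is of the moment at which its call begins.
- sign_off(): hands the job in, once; it reports no verdict.
The state is a dict: "clock": time; "qpos": joint angles; "qd": joint speeds; "tau": joint torques, N m; "ee_pos": TCP position; "ee_rot": TCP orientation; "force": force on the tool from outside, world axes, zero at the start; "moment": the same for the moment, N m; "opening": finger opening in m.
Only numpy, scipy, OpenCV 4.12 (cv2) and the standard library are available. Lean on these libraries where they do the work, as an engineer would, in place of code of your own. Each camera call takes 0.05 s, during which the arm holds its last target. There are 200 camera calls.

TASK

This blue acrylic bite plate is rejected: push it across the counter and over the edge into the steel chute, so that it slides down into the bin; only push it, do not pick it up. Then, since the fingers are now soiled, ring for the bin on the touch-free switch (the box with the steel faceplate): point at its round dark sensor window from two or three centimetres above, without touching the switch, and stay there for a good two seconds. Leave everything else on the counter where it lies.

Things in the scene. Friction and masses are not known exactly. Their poses are not given: they have to be found in the camera images.
- bite_plate: rejected blue acrylic bite plate, loose, D-shaped, lying flat: 57 long (x -27 to +30), 66 wide (y); a palate sheet 6 thick with a horseshoe bite rim 11 wide and 12 high round its curved front and along both sides, so the straight back edge (x = -27, along y) is 12 high at its two ends and 6 between. Origin: centre of its underside; +x points to the curved front. About 30 g
- chute: steel chute fixed to the counter's far edge, sloping 38 degrees down along +x into a lidded steel bin; slippery: the plate slides by itself once mostly past the edge. Inner width 150 (y -75 to +75); cheeks reach 33 above the counter top just beyond the edge. Origin: middle of its mouth, at the counter's edge, level with the top; its floor starts 3 below, no lip. The bin's tray is 165 below the top
- switch_window (a point): centre of the top of the round dark sensor window (33 across, domed) of the touch-free switch, 40 above the counter. The switch is a fixed white box 86 by 86, 34 high, on one side of the chute, with a steel faceplate, a white ring and two screws, facing up. It sees fingertips over the window: the point midway between them within about 25 sideways and 5 to 50 above
- socket: a power socket in the same white box (86 by 86, 34 high, a round white collar 45 across standing 6 on it, with two pin holes), fixed on the other side of the chute; not part of the job. Origin: centre of its underside
- scaler: chrome scaler with a knurled handle 10 thick, 165 long, lying roughly along the robot's x beside the bite plate; leave it. Origin: middle of the handle, on the counter
- explorer: steel explorer probe with a smooth handle 8 thick and a hooked end, 170 long, lying roughly along the robot's x on the other side of the bite plate; leave it. Origin: middle of the handle, on the counter
- bracket_pot: round white lidded bracket pot, 49 across, 31 high, near the chute's mouth; leave it. Origin: centre of its underside
- dappen_dish: small glass dappen dish, 40 across, 22 high, near the chute's mouth; leave it. Origin: centre of its underside
- dental_cast: plaster dental cast, 62 by 64, 35 high; leave it. Origin: centre of its underside
- syringe: black adhesive syringe lying flat, 140 long, 26 across its wings, 22 high; leave it. Origin: near its middle, on the counter
- mouth_mirror: steel mouth mirror lying flat, 165 long, handle 8 thick, head 22 across; leave it. Origin: near its middle, on the counter
Things that resemble listed ones, but are neither listed nor needed, are in the scene too. Leave any pink or turquoise look-alike of the part that bears switch_window alone.

How it is judged:
By the outcome, as a careful person would: the job done as asked, in the order asked, and still so for the second after the job is handed in, with the robot touching nothing.
It also fails if it takes over 58 s, if anything falls off the work surface, if the arm or the gripper's body presses on something with over 40 N, if the wrist force passes 120 N, or if a joint passes its speed limit or range.

## Working session

There is one attempt and no reset: what is moved stays moved. The work goes in short steps, Python scripts to look and compute and a shell command to move; the robot and the scene stay as the last step left them, time stands still between calls to the robot, and variables do not carry over. Pictures are saved under pics/ and viewed, about 8 in all and at most 12, crops included, and the job is handed in when it is done.

```bash
mkdir -p pics
cat > h.py <<'E'
import numpy as np, cv2
from workcell import r, viewer, sign_off
def snap(n,f):
    s=viewer.snapshot(n); np.savez('pics/'+f+'.npz',**s)
    cv2.imwrite('pics/'+f+'.png',cv2.resize(s['color'][:,:,::-1],(768,576),interpolation=cv2.INTER_CUBIC)); return s
def world(s,u,v):
    d=float(s['depth'][int(round(v)),int(round(u))])
    p=s['T']@np.array([(u-s['cx'])*d/s['fx'],(v-s['cy'])*d/s['fy'],d,1]); return p[:3].round(4)
E
python3 - <<'E'
from h import *
snap('top','top1'); snap('scene','sc1'); o=r.observe(); print(o['clock'],o['ee_pos'],o['ee_rot'],o['opening'])
E
```

```text
0.1 [0.15480202 0.63077137 0.23028203] [-1.79900771e+02 -1.59421110e-02  1.66203354e+02] 0.08542276874127913
```

View pics/top1.png

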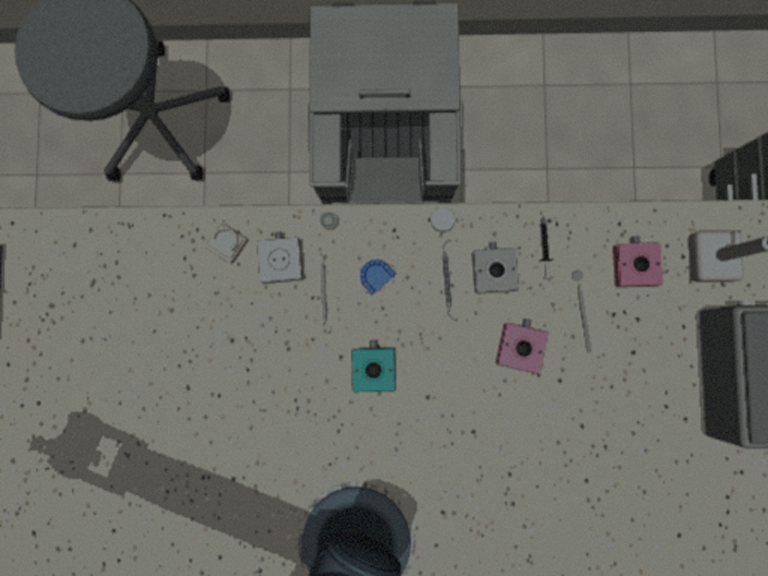

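View pics/sc1.png

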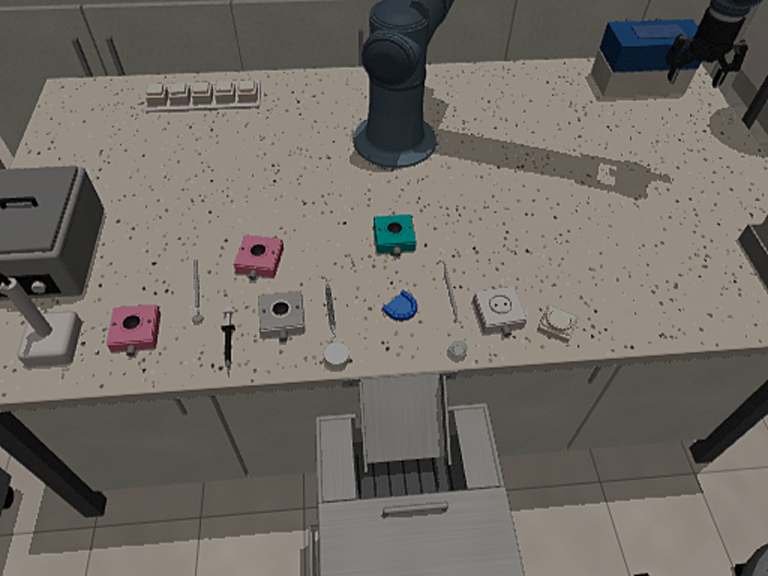

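The top view has +x up and +y left. Blue plate is at (377,276). The chute mouth is at about (388,200), between the dish (330,220) and the pot (442,220). There are four boxes with round windows: steel/white (496,269), pink (641,264), pink (523,348) and turquoise (373,370). The steel-plated one beside the chute fits the description. I'll confirm it in a crop.

Run:
```python
from h import *
s=dict(np.load('pics/top1.npz'))
c=s['color'][120:270,180:380,::-1]
cv2.imwrite('pics/crop1.png',cv2.resize(c,(800,600),interpolation=cv2.INTER_CUBIC))
for n,u,v in [('window',496,269),('boxtop',480,282),('pot',442,220),('dish',330,220),('scalertop',446,243),('scalerbot',451,316),('explT',324,258),('explB',327,330),('socket',279,260),('counter',390,215)]:
    print(n,world(s,u/1.5,v/1.5))
h=cv2.cvtColor(s['color'],cv2.COLOR_RGB2HSV)
m=((h[...,0]>100)&(h[...,0]<125)&(h[...,1]>130)); m[:160]=0;m[205:]=0;m[:,:230]=0;m[:,275:]=0
P=np.array([world(s,u,v) for v,u in np.argwhere(m)])
print(len(P),P.min(0),P.max(0),P.mean(0))
b,(w),a=cv2.minAreaRect((P[:,:2]*1000).astype(np.float32)); print(b,w,a)
# edge of counter along columns
for u in (245,259,272):
    print([world(s,u,v)[[0,2]] for v in range(128,142,2)])
# cheeks
print([(u,world(s,u,125)) for u in range(224,296,4)])
```

```text
window [ 0.5357 -0.2822  0.041 ]
boxtop [ 0.5109 -0.2514  0.0329]
pot [ 0.6363 -0.1776  0.0344]
dish [0.6432 0.0502 0.0111]
scalertop [ 0.5952 -0.1882 -0.0012]
scalerbot [ 0.4448 -0.1961 -0.0012]
explT [0.5657 0.0633 0.0025]
explB [ 0.4178  0.0572 -0.0006]
socket [0.558  0.15   0.0357]
counter [ 0.6541 -0.0732  0.0025]
166 [ 0.4036 -0.0785  0.    ] [ 0.5577 -0.0143  1.2182] [ 0.53271205 -0.04039337  0.01684759]
(486.7127990722656, -68.00064086914062) (155.248779296875, 62.428977966308594) 28.49449920654297
[array([ 0.7103, -0.027 ]), array([ 0.7022, -0.0203]), array([ 0.6934, -0.0105]), array([ 0.6853, -0.003 ]), array([ 0.6791, -0.0039]), array([ 0.6723, -0.0016]), array([ 0.6666, -0.0045])]
[array([ 0.7092, -0.0246]), array([ 0.6997, -0.0123]), array([ 0.6929, -0.0105]), array([ 0.6855, -0.0059]), array([ 0.678 , -0.0008]), array([0.6711, 0.0018]), array([0.6646, 0.0024])]
[array([ 0.7077, -0.0202]), array([ 0.7   , -0.0152]), array([ 0.6928, -0.012 ]), array([ 0.684 , -0.0014]), array([0.6771, 0.0013]), array([ 0.6712, -0.0007]), array([0.6643, 0.002 ])]
[(224, array([ 0.7366,  0.0475, -0.089 ])), (228, array([ 0.7371,  0.0342, -0.0917])), (232, array([ 0.7141,  0.014 , -0.0018])), (236, array([ 0.721 ,  0.0033, -0.0295])), (240, array([ 0.7212, -0.0094, -0.0309])), (244, array([ 0.7208, -0.0223, -0.0299])), (248, array([ 0.721 , -0.0351, -0.0314])), (252, array([ 0.7209, -0.0479, -0.0316])), (256, array([ 0.7209, -0.0607, -0.032 ])), (260, array([ 0.7209, -0.0735, -0.0328])), (264, array([ 0.722 , -0.0863, -0.0376])), (268, array([ 0.7207, -0.0991, -0.0329])), (272, array([ 0.7209, -0.112 , -0.0344])), (276, array([ 0.7194, -0.1246, -0.029 ])), (280, array([ 0.7129, -0.1361, -0.0038])), (284, array([ 0.7368, -0.1541, -0.0987])), (288, array([ 0.7357, -0.1673, -0.0952])), (292, array([ 0.7368, -0.1811, -0.1003]))]
```

View pics/crop1.png

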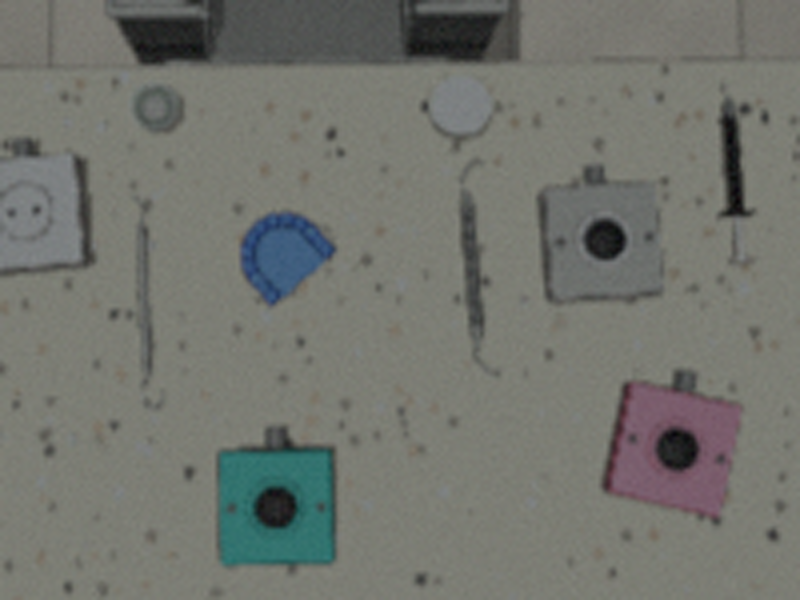

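The crop confirms the switch at (604,239): steel faceplate, white ring, two screws, dark window. The plate's back corners are at about (273,302) and (333,250), with its front pointing up-left. Next I compute the plate pose and the approach in tool axes.

```bash
cat >> h.py <<'E'
def ray(s,u,v,z):
    T=s['T']; d=T[:3,:3]@np.array([(u-s['cx'])/s['fx'],(v-s['cy'])/s['fy'],1]); return (T[:3,3]+d*(z-T[2,3])/d[2]).round(4)
def rows(x,y,z,yaw):   # shift in tool axes for target, twist
    from scipy.spatial.transform import Rotation as R
    o=r.observe(); M=R.from_euler('xyz',o['ee_rot'],degrees=True).as_matrix()
    print('now',o['clock'],o['ee_pos'].round(4) if hasattr(o['ee_pos'],'round') else o['ee_pos'],np.round(o['ee_rot'],1),'F',np.round(o['force'],1),'open',round(o['opening'],4))
    print('dx dy dz',(M.T@(np.array([x,y,z])-o['ee_pos'])).round(4),'twist',((o['ee_rot'][2]-yaw+180)%360-180).__round__(1))
E
python3 - <<'E'
from h import *
s=dict(np.load('pics/top1.npz'))
c=lambda u,v,z: ray(s,180+(u+.5)/4-.5,120+(v+.5)/4-.5,z)
A=c(273,303,.01);B=c(334,250,.01)
t=np.degrees(np.arctan2(A[1]-B[1],A[0]-B[0]))-90
th=t%360; th=th if th<90 or th>270 else th-180
m=(A+B)/2; u=np.array([np.cos(np.radians(th)),np.sin(np.radians(th))])
print(A,B,np.hypot(*(A-B)[:2]),'theta',th,'ctr',m[:2]+.027*u,'start',m[:2]-.04*u)
print('window',c(604,239,.04),'front',c(262,222,.012),'chute',c(207,62,0),c(405,62,0), 'dish',c(159,108,.02),'pot',c(461,106,.03),'expl',c(145,260,.004),'teal front',c(277,430,.03))
p=m[:2]-.04*u; rows(p[0],p[1],.1,th-180)
E
```

```text
[ 0.492  -0.0351  0.01  ] [ 0.5323 -0.0819  0.01  ] 0.061760262305142456 theta 40.73210669970919 ctr [ 0.53260976 -0.04088188] start [ 0.48183925 -0.08460093]
window [ 0.5357 -0.2823  0.04  ] front [ 0.554  -0.0271  0.012 ] chute [0.6815 0.0159 0.    ] [ 0.6798 -0.1383  0.    ] dish [0.6415 0.0512 0.02  ] pot [ 0.6388 -0.1787  0.03  ] expl [0.5263 0.0635 0.004 ] teal front [ 0.3957 -0.0384  0.03  ]
now 0.1 [0.1548 0.6308 0.2303] [-179.9   -0.   166.2] F [ 0.9 -0.7 -0.4] open 0.0854
dx dy dz [-0.4882 -0.6165  0.1312] twist -54.5
```

```bash
python3 -m inch '[{"dx":-0.488,"dy":-0.6165,"dz":0.0,"claw":0},{"dx":-0.488,"dy":-0.6165,"dz":0.0,"claw":0},{"dx":-0.488,"dy":-0.6165,"dz":0.0,"claw":0},{"dx":-0.488,"dy":-0.6165,"dz":0.0,"claw":0},{"dx":-0.488,"dy":-0.6165,"dz":0.0,"claw":0},{"dx":-0.488,"dy":-0.6165,"dz":0.0,"claw":0},{"dx":-0.488,"dy":-0.6165,"dz":0.0,"claw":0},{"dx":-0.488,"dy":-0.6165,"dz":0.0,"claw":0},{"dx":-0.488,"dy":-0.6165,"dz":0.0,"claw":0},{"dx":-0.488,"dy":-0.6165,"dz":0.0,"claw":0}]'; python3 -c "
from h import *
rows(.482,-.0845,.12,-139.3)"
```

```text
now 0.1 [0.1548 0.6308 0.2303] [-179.9   -0.   166.2] F [ 0.9 -0.7 -0.4] open 0.0854
dx dy dz [-0.4884 -0.6164  0.1112] twist -54.5schema error: expected keys claw, dx, dy, dz, twist
```

All keys are required in each row.

```bash
python3 -m inch '[{"dx":-0.488,"dy":-0.6165,"dz":0,"twist":-54.5,"claw":0},{"dx":-0.488,"dy":-0.6165,"dz":0,"twist":-54.5,"claw":0},{"dx":-0.488,"dy":-0.6165,"dz":0,"twist":-54.5,"claw":0},{"dx":-0.488,"dy":-0.6165,"dz":0,"twist":-54.5,"claw":0},{"dx":-0.488,"dy":-0.6165,"dz":0,"twist":-54.5,"claw":0},{"dx":-0.488,"dy":-0.6165,"dz":0,"twist":-54.5,"claw":0},{"dx":-0.488,"dy":-0.6165,"dz":0,"twist":-54.5,"claw":0},{"dx":-0.488,"dy":-0.6165,"dz":0,"twist":-54.5,"claw":0},{"dx":-0.488,"dy":-0.6165,"dz":0,"twist":-54.5,"claw":0},{"dx":-0.488,"dy":-0.6165,"dz":0,"twist":-54.5,"claw":0}]'; python3 -c "
from h import *
rows(.482,-.0845,.12,-139.3)"
```

```text
clock: 1.1
ee_pos: [0.3565, 0.1901, 0.2313]
ee_rot: [-180.0, 0.0, -139.3]
force: [1.3, 0.1, -0.0]
opening: 0.0426
now 1.1 [0.3565 0.1901 0.2313] [-180.     0.  -139.3] F [ 1.3  0.1 -0. ] open 0.0426
dx dy dz [ 0.0841 -0.2899  0.1113] twist 0.0
```

```bash
python3 -m inch '[{"dx":0.084,"dy":-0.29,"dz":0.111,"twist":0,"claw":0},{"dx":0.084,"dy":-0.29,"dz":0.111,"twist":0,"claw":0},{"dx":0.084,"dy":-0.29,"dz":0.111,"twist":0,"claw":0},{"dx":0.084,"dy":-0.29,"dz":0.111,"twist":0,"claw":0},{"dx":0.084,"dy":-0.29,"dz":0.111,"twist":0,"claw":0},{"dx":0.084,"dy":-0.29,"dz":0.111,"twist":0,"claw":0},{"dx":0.084,"dy":-0.29,"dz":0.111,"twist":0,"claw":0},{"dx":0.084,"dy":-0.29,"dz":0.111,"twist":0,"claw":0},{"dx":0.084,"dy":-0.29,"dz":0.111,"twist":0,"claw":0},{"dx":0.084,"dy":-0.29,"dz":0.111,"twist":0,"claw":0}]'; python3 -c "
from h import *
rows(.482,-.0845,.007,-139.3); snap('wrist','w1')"
```

```text
clock: 2.1
ee_pos: [0.4815, -0.0817, 0.1207]
ee_rot: [180.0, 0.0, -139.2]
force: [-0.8, 0.5, 0.4]
opening: 0.0427
now 2.1 [ 0.4815 -0.0817  0.1207] [ 180.     0.  -139.2] F [-0.8  0.5  0.4] open 0.0427
dx dy dz [ 0.0015 -0.0024  0.1137] twist 0.1
```

View pics/w1.png

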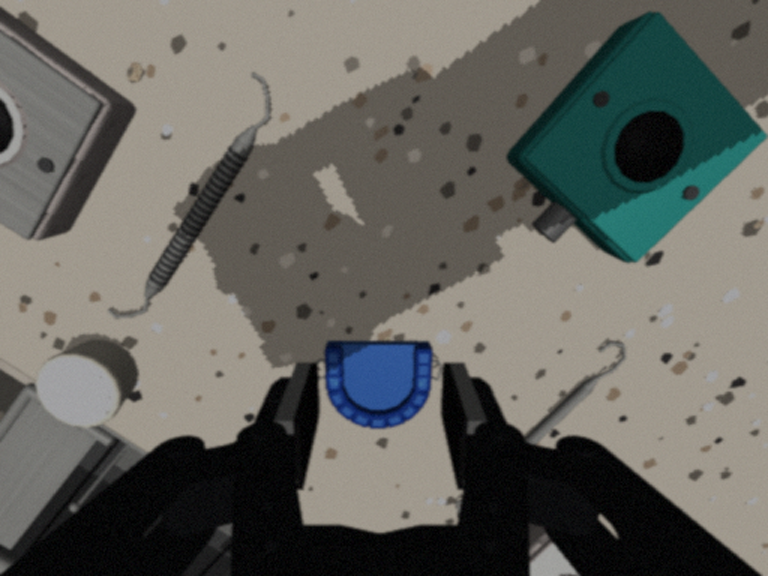

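The wrist view shows the plate centred, its back edge level from (326,343) to (432,343), so the yaw is right. The scaler, explorer and switch are clear of the fingers. I check the back edge and descend.

```bash
python3 -c "
from h import *
s=dict(np.load('pics/w1.npz'));print(ray(s,432/1.5,342/1.5,.012),ray(s,326/1.5,342/1.5,.012))"
python3 -m inch '[{"dx":0.001,"dy":-0.002,"dz":0.04,"twist":0,"claw":0},{"dx":0.001,"dy":-0.002,"dz":0.075,"twist":0,"claw":0},{"dx":0.001,"dy":-0.002,"dz":0.1,"twist":0,"claw":0},{"dx":0.001,"dy":-0.002,"dz":0.11,"twist":0,"claw":0},{"dx":0.001,"dy":-0.002,"dz":0.115,"twist":0,"claw":0},{"dx":0.001,"dy":-0.002,"dz":0.117,"twist":0,"claw":0},{"dx":0.001,"dy":-0.002,"dz":0.1175,"twist":0,"claw":0},{"dx":0.001,"dy":-0.002,"dz":0.1175,"twist":0,"claw":0}]'
```

```text
[ 0.4864 -0.036   0.012 ] [ 0.5283 -0.0845  0.012 ]
clock: 2.95
ee_pos: [0.4833, -0.0852, 0.0041]
ee_rot: [-179.9, 0.1, -139.3]
force: [0.6, -0.1, -0.9]
opening: 0.0426
```

```bash
python3 -m inch '[{"dx":-0.006,"dy":0.003,"dz":0.001,"twist":0,"claw":0},{"dx":-0.012,"dy":0.003,"dz":0.001,"twist":0,"claw":0},{"dx":-0.017,"dy":0.003,"dz":0.001,"twist":0,"claw":0},{"dx":-0.021,"dy":0.003,"dz":0.001,"twist":0,"claw":0},{"dx":-0.025,"dy":0.003,"dz":0.001,"twist":0,"claw":0},{"dx":-0.029,"dy":0.003,"dz":0.001,"twist":0,"claw":0},{"dx":-0.032,"dy":0.003,"dz":0.001,"twist":0,"claw":0},{"dx":-0.032,"dy":0.003,"dz":0.001,"twist":0,"claw":0}]'
python3 - <<'E'
from h import *
R=70
for p in np.arange(5.6,57,5.6):
    a=np.radians(p);c,s=np.cos(a),np.sin(a); print('dx %.4f dy %.4f tw %.1f'%(-(41-41*c+R*s)/1e3,(-R+41*s+R*c)/1e3,p))
snap('wrist','w2')
E
```

```text
clock: 3.75
ee_pos: [0.505, -0.0616, 0.002]
ee_rot: [-180.0, 0.0, -139.3]
force: [-0.4, -0.7, -0.2]
opening: 0.0423
dx -0.0070 dy 0.0037 tw 5.6
dx -0.0144 dy 0.0066 tw 11.2
dx -0.0220 dy 0.0089 tw 16.8
dx -0.0298 dy 0.0103 tw 22.4
dx -0.0377 dy 0.0111 tw 28.0
dx -0.0456 dy 0.0110 tw 33.6
dx -0.0535 dy 0.0102 tw 39.2
dx -0.0612 dy 0.0086 tw 44.8
dx -0.0688 dy 0.0062 tw 50.4
dx -0.0761 dy 0.0031 tw 56.0
```

View pics/w2.png

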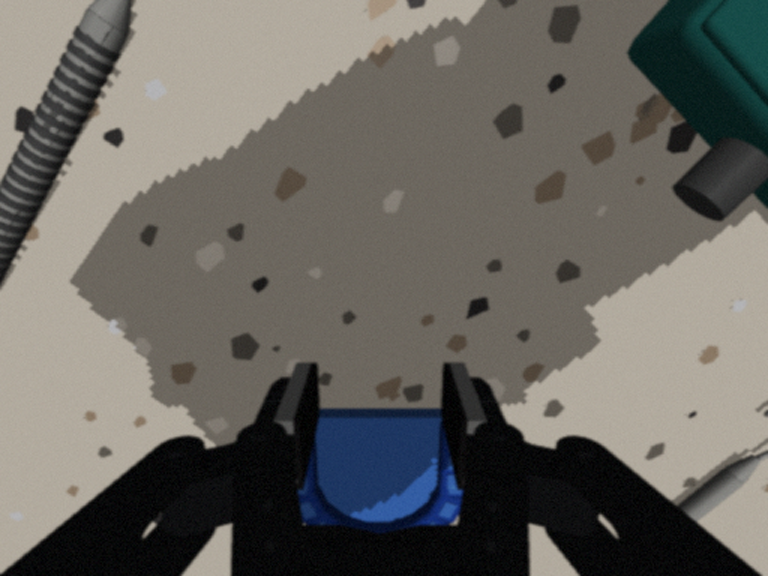

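The wrist view shows the back edge level at row 410, with both fingertips against the rim ends. Now I push along the turning arc.

```bash
python3 -m inch '[{"dx":-0.007,"dy":0.0037,"dz":0,"twist":5.6,"claw":0},{"dx":-0.0144,"dy":0.0066,"dz":0,"twist":11.2,"claw":0},{"dx":-0.022,"dy":0.0089,"dz":0,"twist":16.8,"claw":0},{"dx":-0.0298,"dy":0.0103,"dz":0,"twist":22.4,"claw":0},{"dx":-0.0377,"dy":0.0111,"dz":0,"twist":28,"claw":0},{"dx":-0.0456,"dy":0.011,"dz":0,"twist":33.6,"claw":0},{"dx":-0.0535,"dy":0.0102,"dz":0,"twist":39.2,"claw":0},{"dx":-0.0612,"dy":0.0086,"dz":0,"twist":44.8,"claw":0},{"dx":-0.0688,"dy":0.0062,"dz":0,"twist":50.4,"claw":0},{"dx":-0.0761,"dy":0.0031,"dz":0,"twist":56,"claw":0}]'
python3 - <<'E'
from h import *
snap('wrist','w3')
E
```

```text
clock: 4.8
ee_pos: [0.5603, -0.0096, 0.0018]
ee_rot: [-180.0, -0.0, 164.5]
force: [0.2, -0.0, 0.6]
opening: 0.0428
```

View pics/w3.png

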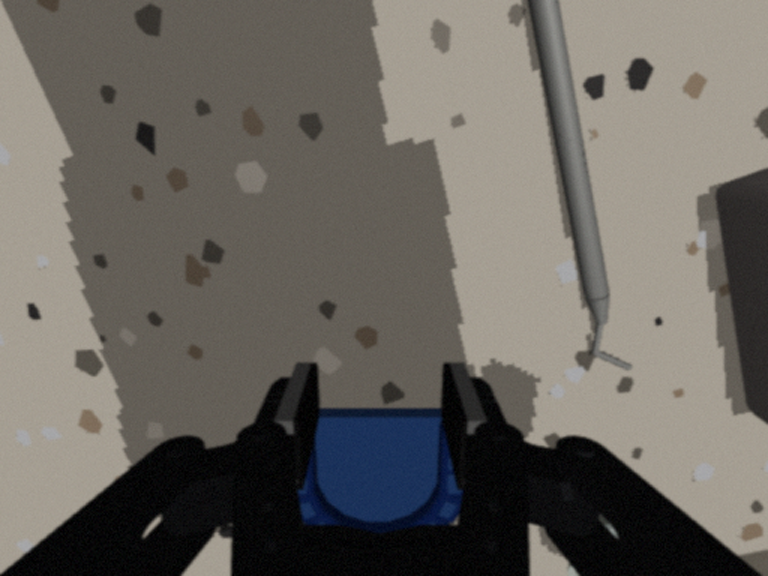

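The plate stayed seated against both fingers (back edge still level at row 410). The heading is now -15.5°, aimed at the chute mouth. I push straight.

```bash
python3 -m inch '[{"dx":-0.009,"dy":0,"dz":0,"twist":0,"claw":0},{"dx":-0.018,"dy":0,"dz":0,"twist":0,"claw":0},{"dx":-0.027,"dy":0,"dz":0,"twist":0,"claw":0},{"dx":-0.036,"dy":0,"dz":0,"twist":0,"claw":0},{"dx":-0.045,"dy":0,"dz":0,"twist":0,"claw":0},{"dx":-0.054,"dy":0,"dz":0,"twist":0,"claw":0},{"dx":-0.063,"dy":0,"dz":0,"twist":0,"claw":0},{"dx":-0.072,"dy":0,"dz":0,"twist":0,"claw":0},{"dx":-0.081,"dy":0,"dz":0,"twist":0,"claw":0},{"dx":-0.09,"dy":0,"dz":0,"twist":0,"claw":0}]'
python3 -m inch '[{"dx":-0.008,"dy":0,"dz":0,"twist":0,"claw":0},{"dx":-0.016,"dy":0,"dz":0,"twist":0,"claw":0},{"dx":-0.024,"dy":0,"dz":0,"twist":0,"claw":0},{"dx":-0.032,"dy":0,"dz":0,"twist":0,"claw":0},{"dx":-0.04,"dy":0,"dz":0,"twist":0,"claw":0},{"dx":-0.046,"dy":0,"dz":0,"twist":0,"claw":0},{"dx":-0.05,"dy":0,"dz":0,"twist":0,"claw":0},{"dx":-0.05,"dy":0,"dz":0,"twist":0,"claw":0}]'
python3 - <<'E'
from h import *
s=snap('scene','sc2')
c=s['color'][200:384,150:396,::-1]; cv2.imwrite('pics/sc2c.png',cv2.resize(c,None,fx=3,fy=3,interpolation=cv2.INTER_CUBIC))
E
```

```text
clock: 5.85
ee_pos: [0.6479, -0.0337, 0.002]
ee_rot: [-180.0, -0.0, 164.7]
force: [-0.5, 0.1, 0.5]
opening: 0.0426
clock: 6.65
ee_pos: [0.6959, -0.0469, 0.002]
ee_rot: [-180.0, 0.0, 164.7]
force: [-0.2, 0.0, 0.3]
opening: 0.0426
```

View pics/sc2c.png

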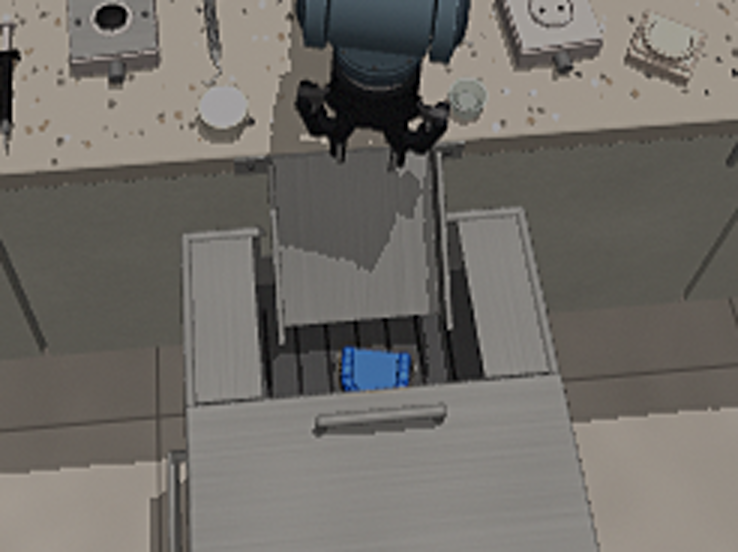

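The plate lies in the bin tray at (377,368). The pot, dish and scaler are undisturbed. I lift, shut the fingers to point, and compute the move to the switch.

```bash
python3 -m inch '[{"dx":0,"dy":0,"dz":-0.04,"twist":0,"claw":0},{"dx":0,"dy":0,"dz":-0.09,"twist":0,"claw":0},{"dx":0,"dy":0,"dz":-0.13,"twist":0,"claw":1},{"dx":0,"dy":0,"dz":-0.15,"twist":0,"claw":1},{"dx":0,"dy":0,"dz":-0.15,"twist":0,"claw":1},{"dx":0,"dy":0,"dz":-0.15,"twist":0,"claw":1},{"dx":0,"dy":0,"dz":-0.15,"twist":0,"claw":1}]'
python3 -c "
from h import *
rows(.5357,-.2823,.15,164.7)"
```

```text
clock: 7.4
ee_pos: [0.6939, -0.0464, 0.1493]
ee_rot: [-180.0, -0.2, 164.7]
force: [0.1, 0.5, 0.3]
opening: 0.0003
now 7.4 [ 0.6939 -0.0464  0.1493] [-180.    -0.2  164.7] F [0.1 0.5 0.3] open 0.0003
dx dy dz [ 0.0903 -0.2693 -0.0003] twist 0.0
```

```bash
python3 -m inch '[{"dx":0.015,"dy":-0.045,"dz":0,"twist":0,"claw":1},{"dx":0.03,"dy":-0.09,"dz":0,"twist":0,"claw":1},{"dx":0.045,"dy":-0.135,"dz":0,"twist":0,"claw":1},{"dx":0.06,"dy":-0.18,"dz":0,"twist":0,"claw":1},{"dx":0.075,"dy":-0.225,"dz":0,"twist":0,"claw":1},{"dx":0.085,"dy":-0.25,"dz":0,"twist":0,"claw":1},{"dx":0.09,"dy":-0.269,"dz":0,"twist":0,"claw":1},{"dx":0.09,"dy":-0.269,"dz":0,"twist":0,"claw":1},{"dx":0.09,"dy":-0.269,"dz":0,"twist":0,"claw":1}]'
python3 -c "
from h import *
s=snap('wrist','w4')
rows(.5357,-.2823,.065,164.7)"
```

```text
clock: 8.3
ee_pos: [0.537, -0.2818, 0.1503]
ee_rot: [179.9, -0.1, 164.7]
force: [-0.4, -0.5, -0.9]
opening: -0.0003
now 8.35 [ 0.5374 -0.2815  0.1507] [ 1.799e+02 -1.000e-01  1.647e+02] F [0.3 0.2 0.1] open -0.0002
dx dy dz [ 0.0012 -0.0013  0.0857] twist 0.0
```

View pics/w4.png

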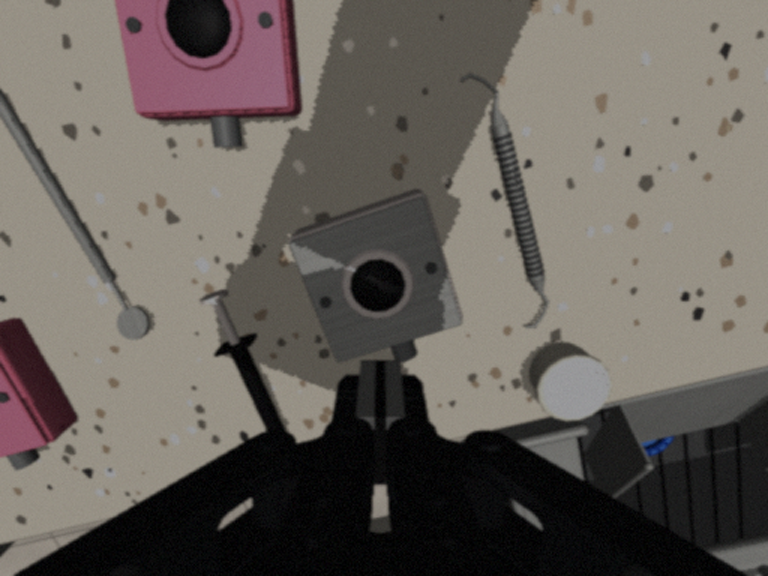

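The steel-faced switch's window is at (378,286) in the wrist view. I cross-check its position and descend to 25 mm above it.

```bash
python3 -c "
from h import *
s=dict(np.load('pics/w4.npz'));print(ray(s,378/1.5,286/1.5,.04),world(s,252,190))"
python3 -m inch '[{"dx":0.001,"dy":-0.001,"dz":0.025,"twist":0,"claw":1},{"dx":0.001,"dy":-0.001,"dz":0.045,"twist":0,"claw":1},{"dx":0.001,"dy":-0.001,"dz":0.06,"twist":0,"claw":1},{"dx":0.001,"dy":-0.001,"dz":0.072,"twist":0,"claw":1},{"dx":0.001,"dy":-0.001,"dz":0.08,"twist":0,"claw":1},{"dx":0.001,"dy":-0.001,"dz":0.085,"twist":0,"claw":1},{"dx":0.001,"dy":-0.001,"dz":0.085,"twist":0,"claw":1},{"dx":0.001,"dy":-0.001,"dz":0.085,"twist":0,"claw":1}]'
```

```text
[ 0.5355 -0.2828  0.04  ] [ 0.5347 -0.2826  0.0404]
clock: 9.15
ee_pos: [0.5368, -0.2835, 0.0676]
ee_rot: [-180.0, 0.1, 164.7]
force: [-0.5, -0.6, -0.1]
opening: 0.0001
```

Both measurements agree within 1 mm. I dwell for about 3 s.

```bash
python3 -m inch '[{"dx":0,"dy":0,"dz":0.001,"twist":0,"claw":1},{"dx":0,"dy":0,"dz":0.001,"twist":0,"claw":1},{"dx":0,"dy":0,"dz":0.001,"twist":0,"claw":1},{"dx":0,"dy":0,"dz":0.001,"twist":0,"claw":1},{"dx":0,"dy":0,"dz":0.001,"twist":0,"claw":1},{"dx":0,"dy":0,"dz":0.001,"twist":0,"claw":1},{"dx":0,"dy":0,"dz":0.001,"twist":0,"claw":1},{"dx":0,"dy":0,"dz":0.001,"twist":0,"claw":1},{"dx":0,"dy":0,"dz":0.001,"twist":0,"claw":1},{"dx":0,"dy":0,"dz":0.001,"twist":0,"claw":1}]'
python3 -m inch '[{"dx":0,"dy":0,"dz":0,"twist":0,"claw":1},{"dx":0,"dy":0,"dz":0,"twist":0,"claw":1},{"dx":0,"dy":0,"dz":0,"twist":0,"claw":1},{"dx":0,"dy":0,"dz":0,"twist":0,"claw":1},{"dx":0,"dy":0,"dz":0,"twist":0,"claw":1},{"dx":0,"dy":0,"dz":0,"twist":0,"claw":1},{"dx":0,"dy":0,"dz":0,"twist":0,"claw":1},{"dx":0,"dy":0,"dz":0,"twist":0,"claw":1},{"dx":0,"dy":0,"dz":0,"twist":0,"claw":1},{"dx":0,"dy":0,"dz":0,"twist":0,"claw":1}]'
python3 -m inch '[{"dx":0,"dy":0,"dz":0,"twist":0,"claw":1},{"dx":0,"dy":0,"dz":0,"twist":0,"claw":1},{"dx":0,"dy":0,"dz":0,"twist":0,"claw":1},{"dx":0,"dy":0,"dz":0,"twist":0,"claw":1},{"dx":0,"dy":0,"dz":0,"twist":0,"claw":1},{"dx":0,"dy":0,"dz":0,"twist":0,"claw":1},{"dx":0,"dy":0,"dz":0,"twist":0,"claw":1},{"dx":0,"dy":0,"dz":0,"twist":0,"claw":1},{"dx":0,"dy":0,"dz":0,"twist":0,"claw":1},{"dx":0,"dy":0,"dz":0,"twist":0,"claw":1}]'
python3 -c "
from h import *
s=snap('scene','sc3')
c=s['color'][150:350,60:396,::-1]; cv2.imwrite('pics/sc3c.png',cv2.resize(c,(798,475),interpolation=cv2.INTER_CUBIC))"
```

```text
clock: 10.15
ee_pos: [0.5364, -0.2831, 0.066]
ee_rot: [-180.0, -0.0, 164.7]
force: [-0.1, 0.0, 0.2]
opening: 0.0003
clock: 11.15
ee_pos: [0.5364, -0.2831, 0.066]
ee_rot: [180.0, -0.0, 164.7]
force: [0.3, -0.8, -0.0]
opening: 0.0004
clock: 12.15
ee_pos: [0.5364, -0.2831, 0.066]
ee_rot: [180.0, -0.0, 164.7]
force: [-0.4, 0.2, -0.2]
opening: -0.0004
```

View pics/sc3c.png

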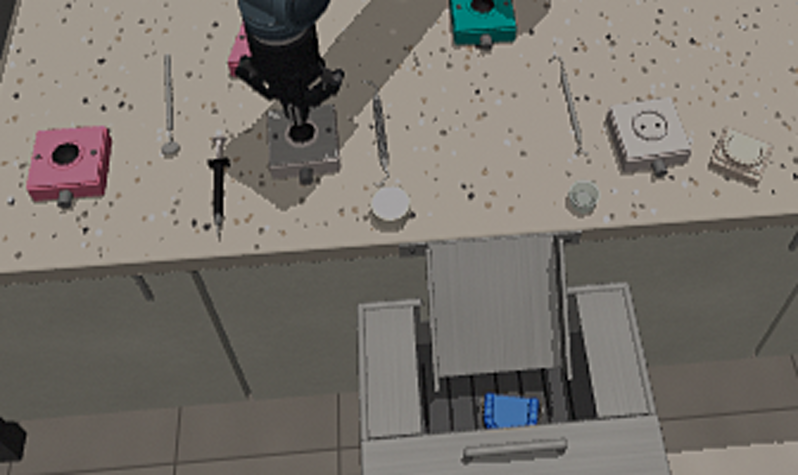

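The fingers point at the window at (300,130) without touching it. The plate is in the bin at (510,410) and everything else is in place. I withdraw upward and hand in.

```bash
python3 -m inch '[{"dx":0,"dy":0,"dz":-0.02,"twist":0,"claw":1},{"dx":0,"dy":0,"dz":-0.06,"twist":0,"claw":1},{"dx":0,"dy":0,"dz":-0.1,"twist":0,"claw":1},{"dx":0,"dy":0,"dz":-0.12,"twist":0,"claw":1},{"dx":0,"dy":0,"dz":-0.12,"twist":0,"claw":1},{"dx":0,"dy":0,"dz":-0.12,"twist":0,"claw":1}]'
python3 -c "
from h import *
sign_off()"
```

```text
clock: 12.8
ee_pos: [0.5362, -0.283, 0.1856]
ee_rot: [180.0, -0.0, 164.7]
force: [-0.4, 0.8, -0.4]
opening: 0.0002
the job is handed in; nothing more can be done
```

The job is done and handed in at 12.8 s. I pushed the bite plate with two half-open fingers, turning it as it went, over the edge and down the chute. I then held the shut fingertips about 26 mm above the steel-faced switch's window, about 1 mm off its centre, for 3 s, and withdrew upward.

- **Plate:** the last picture shows it lying in the bin tray.
- **Everything else:** the last picture shows the other things on the counter looking undisturbed.
- **Forces:** the readings I took stayed at about 1 N, with no contact at the switch.
- **Switch:** the top and wrist cameras agreed on the window's position to within about 1 mm. Nothing reports whether the switch registered the ring, so that rests on the hold position and time.

No check failed. One move command was refused for missing keys before anything moved, and I reissued it.

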